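# Put the swivel lid back on the salt box

### The arm

A 6-joint arm with a two-finger parallel gripper is mounted at the origin on the work surface. World frame = base frame: x ahead of the robot, y to its left, z up, the work surface at z = 0. Lengths are in m, angles in rad, forces in N, time in s.
With the tool pointing down it reaches from about 0.25 to 0.775 m from the base axis. Payload 4 kg.
Tool frame: the origin (TCP) lies midway between the tips of the shut fingers; the grasp point (between the pads) lies 19 mm behind it (robot.tcp_to_grasp is the distance from the TCP to the grasp point, in m); z points along the fingers, y is the line along which they close (so a half turn about z gives the same grasp; the last joint's range is limited). The gripper opens to 94 mm and grips with 3 to 60 N. Pads are 16 mm wide; open, the fingers measure 119 mm over their backs; the gripper's body (75 mm by 177 mm) begins 78 mm behind the grasp point.
Start: joints at [1.069, 0.087, 1.371, -0, 1.684, -0.103], TCP at [0.214, 0.507, 0.183] pointing down, gripper open.
Joint ranges: [-3.1, 3.1], [-0.76, 2.03], [0.27, 2.55], [-1.08, 4.22], [0.17, 2.65], [-2.57, 2.57]. Speed limits (rad/s): [2.79, 2.79, 3.14, 3.14, 3.14, 3.14].

### API

Orientations are given as [roll, pitch, yaw] about the fixed x, y, z axes, in that order (R = Rz(yaw) Ry(pitch) Rx(roll)).
In Python, from bench import robot, viewer gives the robot as it stands. The module is installed in compiled form; this text tells all that it offers.
- The arm moves only by the shell command python3 -m handwheel 'ROWS' [OPENING]. ROWS is JSON, a list of rows, each a list of 6 numbers: the shift along the tool's x, y, z in units of 0.2 m (1.0 is 0.2 m), then the turn, a rotation vector about the tool's x, y, z in units of 30 degrees (1.0 is 30 degrees). In form: [[x, y, z, wx, wy, wz], ...]. A call has 1 to 10 rows; each row is the pose to reach, as a shift and turn from the pose commanded when the call began, along the tool's axes at that moment; what a row does not reach only later rows make up. A row lasts 1/12 s, in which the tool goes at most 41.7 mm and 7.16 degrees, less where a joint would pass 70% of its speed; a pose out of reach is approached as far as the arm can. A call with a number of a shift or a turn outside -1 to 1 is refused whole. A call with a gripper value outside its range is refused whole. OPENING is the gripper's target within -1 to 1 (shut at 1, half-way at 0, fully open at -1), set as the call begins (- or left out, the last holds). The fingers move at their own pace and stop on an object; the grip force is fixed at half the most. Time passes only in rows, so rows that repeat a pose let the fingers close. It gives the time, the measured TCP pose, the force, the opening and the grip force at its end, in the units of the state.
- robot.get_obs(): the state, without advancing time (a new reading comes with each control period).
- viewer.snapshot(name): name is "side" or "top" or "wrist"; returns the picture (384x512x3 uint8, red, green, blue); there is no depth.
- viewer.calibration(name): a dict with "fx", "fy", "cx", "cy" (pixels), "R" (3x3) and "t" (3): a world point X has camera coordinates R X + t. Camera axes: x right, y down, z forward; pixel columns grow to the right and rows downward; lengths in m; the calibration is good to about 2 mm. A picture is of the moment at which its call begins: read the wrist's pose just before it. calibration takes no time and is no camera call; for the wrist camera it gives the pose at the moment of the call.
- robot.close_job(): hands the job in; it is judged then, once.
The state is a dict: "time": time; "joint_positions": joint angles; "qvel": joint speeds; "joint_torque": joint torques, N m; "tool_pos": TCP position; "ee_rot": TCP orientation; "wrist_force": force on the tool from outside, world axes, zero at the start; "wrist_torque": the same for the moment, N m; "width": finger opening in m; "finger_force": force on a finger pad.
Only numpy, scipy, OpenCV 4.12 (cv2) and the standard library are available. Lean on these libraries where they do the work, as an engineer would, in place of code of your own. Each camera call takes 0.05 s, during which the arm holds its last target. There are 200 camera calls.

### The job

The washed lid of the salt box is drying on edge in the plate rack. Lift it out, lay it down flat on the bare worktop with its knob up and let go of it, then take hold of it afresh and put it on the salt box: slide it about on top until its hole finds the pivot pin and it drops fully home, lying flush and square over the box with the knob up. Set it down gently each time, let go at the end, and leave the other things on the worktop where they are.

Things in the scene. Friction and masses are not known exactly. Their poses are not given: they have to be found in the camera images.
- lid: Loose swivel lid: dark wood plate 150 (x) x 62 (y) x 10 (z) mm, 55 to 105 g. Origin at the centre of its underside; +z out of its top (knob) face, +x towards the knob end. Starts on its long edge in the rack's middle slot: +y up, upper edge 82 mm above the worktop, knob facing away from the robot, knob end to the robot's left.
- lid_center (a point): Centre of the lid's plate (half-way through thickness, width and length); axes as the lid. 5 mm high when the lid lies flat on the worktop, about 51 mm in the rack.
- lid_hole (a point): Centre of the 10 mm through-hole in the lid, half-way through its thickness, on the centre line 60 mm from the plate's centre towards -x.
- lid_knob (a point): Centre of the lid's steel knob (18 mm across, standing 16 mm above the top face), on the centre line 55 mm from the plate's centre towards +x, 20 mm above the underside.
- saltbox: Open rubberwood salt box screwed to the worktop: 142 (x) x 54 (y) x 62 mm high, 7 mm walls, two wells, and at its -x end a solid block with the pivot pin. Origin at the centre of its underside. Lid home: its x along the box's x, lid_center 67 mm above the box's underside, overhanging about 4 mm all round (more or less as the pin stands).
- box_pin_end (a point): Nominal place of the pivot pin, at rim height, 60 mm from the box's centre towards -x. The fixed steel pin, 7 mm thick, slightly bevelled flat top, stands 12 mm above the rim (2 mm proud of the seated lid). Set by hand: its axis is up to 4 mm off this point in box x and up to 4 mm in box y, so find it by sight or touch. Off the hole, it holds the lid 12 mm up.
- rack: Fixed wooden plate rack: two rails along its x, 172 mm long, 70 mm apart, tops 20 mm above the worktop; 8 mm dowels, tops 58 mm above the worktop, at y = +/-35 mm leave 13 mm slots along y. Origin on the worktop below the middle of the lid's slot; the lid's middle 60 mm of length is clear of dowels.
- bowl: Bystander: purple ceramic bowl, 124 mm across, 58 mm high, origin under its centre. Leave alone.
- tub: Bystander: clear plastic open tub 120 x 120 x 70 mm, origin under its centre. Leave alone.
- tin_tea: Bystander: closed green tin with steel lid, 75 mm across, 105 mm high, standing on the tray, origin under its centre. Leave alone.
- tin_cocoa: Bystander: closed copper-coloured tin with steel lid, 83 mm across, 85 mm high, origin under its centre. Leave alone.
- tray: Bystander: rubberwood tray 190 x 300 x 22 mm towards the far edge of the worktop, origin under its centre. Leave alone.
- teaspoon: Bystander: steel teaspoon 135 mm long lying on the tray. Leave alone.
There are look-alikes about, which are no part of the job. What is shaped like the saltbox but black or purple is not meant.

How it is judged:
By the outcome, as a careful person would: the job done as asked, in the order asked, and still so for the second after the job is handed in, with the robot touching nothing.
It also fails if it takes over 72 s, if anything falls off the work surface, if the arm or the gripper's body presses on something with over 40 N, if the wrist force passes 120 N, or if a joint passes its speed limit or range.

## Working session

There is one attempt and no reset: what is moved stays moved. The work goes in short steps, Python scripts to look and compute and a shell command to move; the robot and the scene stay as the last step left them, time stands still between calls to the robot, and variables do not carry over. Pictures are saved under pics/ and viewed, at most 10 in all, crops included, and the job is handed in when it is done.

```bash
mkdir -p pics; cat > h.py <<'E'
import numpy as np, cv2
from bench import robot, viewer
def snap(n,f=None):
    c=viewer.calibration(n); im=viewer.snapshot(n)
    if f: cv2.imwrite('pics/'+f,cv2.cvtColor(im,cv2.COLOR_RGB2BGR))
    return im,c
def ray(c,u,v,z):
    R=np.array(c['R']);t=np.array(c['t']);o=-R.T@t
    d=R.T@np.array([(u-c['cx'])/c['fx'],(v-c['cy'])/c['fy'],1.])
    return o+d*(z-o[2])/d[2]
def proj(c,X):
    p=np.array(c['R'])@np.array(X)+np.array(c['t']); return c['fx']*p[0]/p[2]+c['cx'],c['fy']*p[1]/p[2]+c['cy']
E
python3 - <<'E'
from h import *
a,c=snap('top','top0.png');b,d=snap('side','side0.png')
im=np.hstack([a,b]);cv2.imwrite('pics/both0.png',cv2.cvtColor(cv2.resize(im,(800,300)),cv2.COLOR_RGB2BGR))
o=robot.get_obs();print(o['tool_pos'],o['ee_rot'],o['time'])
for k in (c,d): print(k)
E
```

```text
[0.21334424 0.50636516 0.18205438] [-3.13967545e+00 -1.39683939e-04  2.74276490e+00] 0.1
{'fx': 385.7399545210932, 'fy': 385.7399545210932, 'cx': 256.25800293146835, 'cy': 189.48669831048184, 'R': array([[-0.02486561, -0.99965416, -0.00855882],
       [-0.98945691,  0.02583206, -0.14250519],
       [ 0.14267699,  0.00492511, -0.98975705]]), 't': array([0.05221767, 0.54066195, 1.23904045])}
{'fx': 439.33273431185717, 'fy': 439.33273431185717, 'cx': 260.14253907742466, 'cy': 187.87149364170318, 'R': array([[-0.9956525 , -0.08989539, -0.024391  ],
       [-0.02875811,  0.54574083, -0.8374604 ],
       [ 0.08859499, -0.8331181 , -0.54595344]]), 't': array([0.57373068, 0.05715444, 1.46530073])}
```

View pics/top0.png

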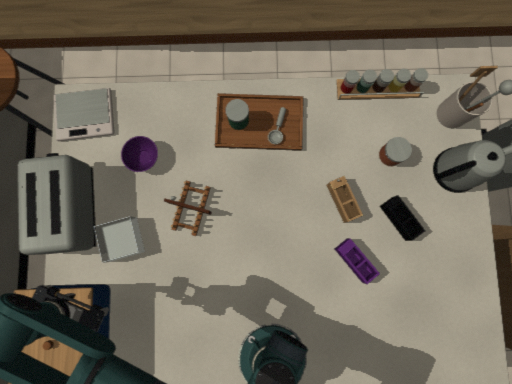

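View pics/side0.png

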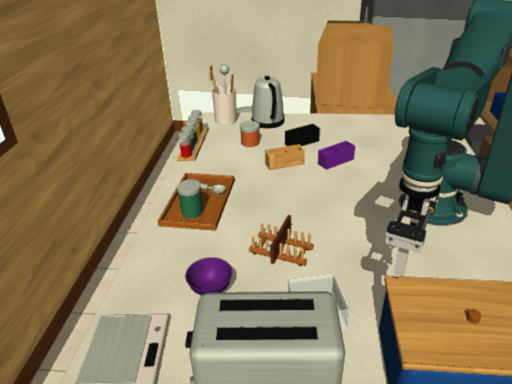

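The top picture shows the lid on edge in the rack at about (188,207). There are three box-shaped things: rubberwood (345,199), black (402,217) and purple (357,260). The rubberwood one fits the description, since the black and purple ones are ruled out. The side picture shows the box at (285,157) and the lid at (283,240). I'll confirm in a crop.

```bash
python3 - <<'E'
from h import *
im=cv2.imread('pics/top0.png');c=viewer.calibration('top');s=viewer.calibration('side')
A=cv2.resize(im[165:250,145:235],(396,374),interpolation=cv2.INTER_CUBIC);B=cv2.resize(im[165:250,305:395],(396,374),interpolation=cv2.INTER_CUBIC)
cv2.imwrite('pics/crop0.png',np.hstack([A,B]))
hsv=cv2.cvtColor(im,cv2.COLOR_BGR2HSV)
print(hsv[199,345],hsv[207,188],hsv[190,338], hsv[230,345])
m=cv2.inRange(hsv,(8,70,60),(25,255,255));m[:170]=0;m[230:]=0;m[:,:310]=0;m[:,375:]=0
cs=max(cv2.findContours(m,0,2)[0],key=cv2.contourArea)
print(cv2.contourArea(cs),cv2.minAreaRect(cs),cv2.boxPoints(cv2.minAreaRect(cs)))
for p in cv2.boxPoints(cv2.minAreaRect(cs)): print(ray(c,*p,.062))
E
```

```text
[ 16 126  95] [ 11 158  68] [ 16 127  92] [ 23  39 164]
868.0 ((344.0926818847656, 199.03414916992188), (44.55985641479492, 21.092594146728516), 65.224853515625) [[325.18048 183.2244 ]
 [344.33173 174.38538]
 [363.00488 214.8439 ]
 [343.85364 223.68292]]
[ 0.55322729 -0.1864955   0.062     ]
[ 0.58078281 -0.25037117  0.062     ]
[ 0.44720991 -0.30268405  0.062     ]
[ 0.42045362 -0.23963736  0.062     ]
```

View pics/crop0.png

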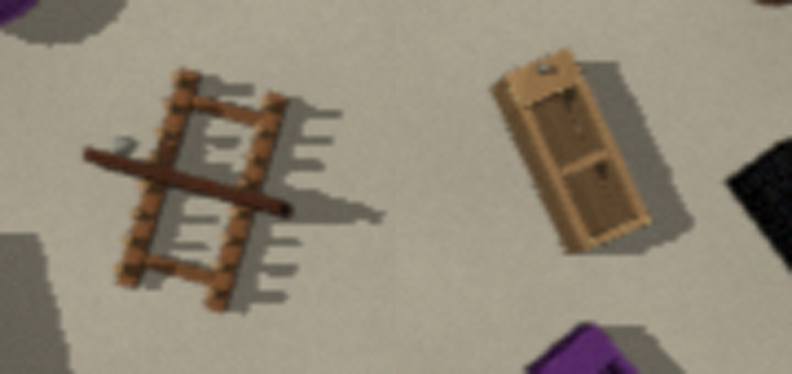

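The crop shows the lid's upper edge from about (165,200) to (210,213) in the top picture, with the knob on the far side at its left end (173,197). The rubberwood box has two wells and a pin near (339,181), at its far end, so this is the right box.

Next I'll work out both positions and the move to hover above the lid.

```bash
cat >> h.py <<'E'
from scipy.spatial.transform import Rotation as Ro
def tool():
    o=robot.get_obs();return np.array(o['tool_pos']),Ro.from_euler('xyz',o['ee_rot'])
def row(p,yaw,roll=np.pi,pos=None):
    """row units to go from present pose to TCP p, tool down with yaw (mod half turn nearest)"""
    P,R=tool();b=None
    for k in (0,np.pi):
        w=(R.inv()*Ro.from_euler('xyz',[roll,0,yaw+k])).as_rotvec()
        if b is None or np.linalg.norm(w)<np.linalg.norm(b): b=w
    return np.round(np.r_[R.inv().apply(np.array(p)-P)/.2,np.degrees(b)/30],3)
E
python3 - <<'E'
from h import *
im=cv2.imread('pics/top0.png');c=viewer.calibration('top')
a=ray(c,165,200,.08);b=ray(c,210.2,213.,.08);m=(a+b)/2
hsv=cv2.cvtColor(im,cv2.COLOR_BGR2HSV)
k=cv2.inRange(hsv,(0,110,0),(14,255,85));k[:190]=0;k[222:]=0;k[:,:160]=0;k[:,216:]=0
cs=max(cv2.findContours(k,0,2)[0],key=cv2.contourArea);r=cv2.minAreaRect(cs);print(r,cv2.contourArea(cs))
q=cv2.boxPoints(r);print(*[ray(c,*p,.08).round(3) for p in q])
d=a-b;print(a,b,m,np.linalg.norm(d),np.degrees(np.arctan2(d[1],d[0])))
lidyaw=np.arctan2(d[1],d[0])
# tool x = lid +x dir => tool y = radial out? tool yaw=lidyaw -> y=(sin,-cos)
print(row([*m[:2],.18],lidyaw))
print('pin',ray(c,339.1,180.9,.074))
s=viewer.calibration('side');print('side proj of lid mid',proj(s,[*m[:2],.08]))
E
```

```text
((187.48529052734375, 205.19117736816406), (44.93263244628906, 14.920377731323242), 30.963756561279297) 123.0
[0.51  0.333 0.08 ] [0.55  0.309 0.08 ] [0.473 0.185 0.08 ] [0.433 0.21  0.08 ]
[0.50954539 0.33096086 0.08      ] [0.46418086 0.18656201 0.08      ] [0.48686312 0.25876144 0.08      ] 0.15135709590012802 72.55930043207209
[-1.741e+00 -6.100e-01  1.100e-02 -3.000e-03  2.000e-03  2.820e+00]
pin [ 0.55776395 -0.22958045  0.074     ]
side proj of lid mid (np.float64(282.57077377782696), np.float64(229.1512454353266))
```

```bash
H="python3 -m handwheel"
$H '[[-0.87,-0.305,0,0,0,0],[-0.87,-0.305,0,0,0,0],[-0.87,-0.305,0,0,0,0],[-0.87,-0.305,0,0,0,0],[-0.87,-0.305,0,0,0,0],[-0.87,-0.305,0,0,0,0]]' -1 >/dev/null
$H '[[-0.87,-0.305,0,0,0,0],[-0.87,-0.305,0,0,0,0],[-0.87,-0.305,0,0,0,0],[-0.87,-0.305,0,0,0,0],[-0.87,-0.305,0,0,0,0],[-0.87,-0.305,0,0,0,0]]' >/dev/null
$H '[[0,0,0,0,0,1],[0,0,0,0,0,1],[0,0,0,0,0,1],[0,0,0,0,0,1],[0,0,0,0,0,1]]' >/dev/null
$H '[[0,0,0,0,0,1],[0,0,0,0,0,1],[0,0,0,0,0,1],[0,0,0,0,0,1],[0,0,0,0,0,1]]' >/dev/null
$H '[[0,0,0,0,0,0.82],[0,0,0,0,0,0.82],[0,0,0,0,0,0.82],[0,0,0,0,0,0.82],[0,0,0,0,0,0.82],[0,0,0,0,0,0.82]]'
python3 - <<'E'
from h import *
w,c=snap('wrist','w1.png');print(tool()[0],robot.get_obs()['ee_rot'],robot.get_obs()['joint_positions'])
print(proj(c,[.487,.259,.08]))
E
```

```text
time: 2.43
tool_pos: [0.4864, 0.2599, 0.183]
ee_rot: [-3.141, -0.0, 1.271]
wrist_force: [-0.1, -0.0, 0.1]
width: 0.0943
finger_force: 0.0
[0.48648644 0.25980203 0.18304002] [-3.14130112e+00 -1.53355550e-04  1.27037088e+00] [3.87491144e-01 9.06976805e-02 1.36705736e+00 3.05536407e-04
 1.68396547e+00 6.87951057e-01]
(np.float64(257.38258878320414), np.float64(186.79125762302772))
```

View pics/w1.png

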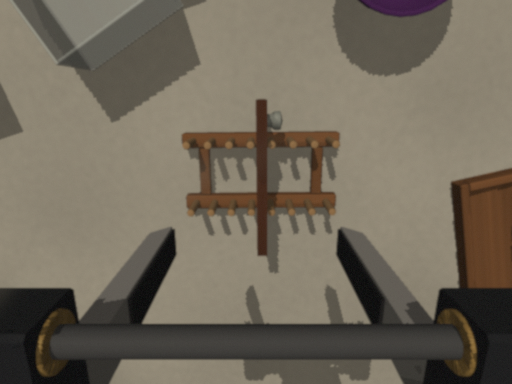

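The wrist picture shows the lid edge upright at columns 257–268, rows 99–255. The knob is at (275,120) and the middle stretch is clear of dowels.

```bash
python3 - <<'E'
from h import *
c=viewer.calibration('wrist');im=cv2.imread('pics/w1.png')
for r in (105,120,165,177,230,245):
    b=im[r,235:285].astype(int).sum(1); d=np.where(b<130)[0]+235; print(r,d.min(),d.max())
L=[(262,99),(262.5,255.5)]
a,b=[ray(c,*p,.082) for p in L];m=(a+b)/2;d=a-b
print(m,np.linalg.norm(d),np.degrees(np.arctan2(d[1],d[0])))
print(row([*m[:2],.067],np.arctan2(d[1],d[0])))
E
```

```text
105 264 264
120 264 264Traceback (most recent call last):
  File "<stdin>", line 4, in <module>
    return umr_minimum(a, axis, None, out, keepdims, initial, where)
ValueError: zero-size array to reduction operation minimum which has no identity
```

```bash
python3 - <<'E'
from h import *
c=viewer.calibration('wrist');im=cv2.imread('pics/w1.png')
for r in (105,165,230,250): print(r,im[r,254:274].astype(int).sum(1))
L=[(262,99),(262.5,255.5)]
a,b=[ray(c,*p,.082) for p in L];m=(a+b)/2;d=a-b
print(m,np.linalg.norm(d),np.degrees(np.arctan2(d[1],d[0])))
print(row([*m[:2],.067],np.arctan2(d[1],d[0])))
E
```

```text
105 [379 317 227 150 135 132 134 137 136 138 129 138 209 324 386 394 393 391
 389 389]
165 [369 316 228 168 145 147 149 146 146 146 142 148 163 220 244 249 247 252
 249 251]
230 [397 388 343 252 164 140 135 128 138 130 136 134 161 223 252 259 256 260
 256 254]
250 [405 396 375 282 173 126 125 129 125 124 133 130 161 218 250 254 263 256
 254 254]
[0.4928574  0.26199669 0.082     ] 0.1504441047860356 73.22763689141051
[ 0.02   0.027  0.58  -0.001 -0.    -0.015]
```

```bash
H="python3 -m handwheel"
$H '[[0.02,0.027,0.15,0,0,-0.015],[0.02,0.027,0.3,0,0,-0.015],[0.02,0.027,0.45,0,0,-0.015],[0.02,0.027,0.55,0,0,-0.015],[0.02,0.027,0.58,0,0,-0.015],[0.02,0.027,0.58,0,0,-0.015]]' -1
$H '[[0,0,0,0,0,0],[0,0,0,0,0,0],[0,0,0,0,0,0],[0,0,0,0,0,0],[0,0,0,0,0,0],[0,0,0,0,0,0],[0,0,0,0,0,0],[0,0,0,0,0,0],[0,0,0,0,0,0],[0,0,0,0,0,0]]' 1
$H '[[0,0,0,0,0,0],[0,0,0,0,0,0],[0,0,0,0,0,0]]'
```

```text
time: 2.98
tool_pos: [0.4916, 0.2611, 0.0648]
ee_rot: [-3.138, 0.003, 1.276]
wrist_force: [-0.7, -1.2, 0.3]
width: 0.094
finger_force: 0.0
time: 3.82
tool_pos: [0.4932, 0.2615, 0.067]
ee_rot: [-3.141, 0.0, 1.274]
wrist_force: [-0.0, -0.3, -0.2]
width: 0.0306
finger_force: 0.0
time: 4.07
tool_pos: [0.4932, 0.2615, 0.0671]
ee_rot: [-3.142, -0.0, 1.274]
wrist_force: [-0.5, 0.2, 0.1]
width: 0.0111
finger_force: 0.0
```

```bash
H="python3 -m handwheel"
$H '[[0,0,0,0,0,0],[0,0,0,0,0,0],[0,0,0,0,0,0],[0,0,-0.05,0,0,0],[0,0,-0.15,0,0,0],[0,0,-0.3,0,0,0],[0,0,-0.45,0,0,0],[0,0,-0.6,0,0,0],[0,0,-0.65,0,0,0],[0,0,-0.65,0,0,0]]' 1
$H '[[-0.15,0.05,0,0,0,0],[-0.3,0.1,0,0,0,0],[-0.45,0.15,0,0,0,0],[-0.575,0.195,0,0,0,0],[-0.575,0.195,0,0,0,0]]' >/dev/null
$H '[[-0.1,0.03,0,0,0,-0.15],[-0.25,0.08,0,0,0,-0.3],[-0.4,0.13,0,0,0,-0.45],[-0.5,0.17,0,0,0,-0.55],[-0.575,0.195,0,0,0,-0.63],[-0.575,0.195,0,0,0,-0.63]]' >/dev/null
$H '[[0,0,0,-0.2,0,0],[0,0,0,-0.4,0,0],[0,0,0,-0.6,0,0],[0,0,0,-0.8,0,0],[0,0,0,-1,0,0],[0,0,0,-1,0,0]]'
python3 - <<'E'
from h import *
snap('side','s2.png');snap('top');i=cv2.imread('pics/s2.png')[130:300,230:430];cv2.imwrite('pics/s2c.png',cv2.resize(i,None,fx=3,fy=3,interpolation=2));print(robot.get_obs()['joint_positions'])
E
```

```text
time: 4.9
tool_pos: [0.4952, 0.2623, 0.2017]
ee_rot: [3.135, -0.005, 1.274]
wrist_force: [-0.1, -0.3, -0.7]
width: 0.0004
finger_force: 0.0
time: 6.32
tool_pos: [0.4939, 0.0209, 0.1888]
ee_rot: [2.628, -0.004, 1.605]
wrist_force: [-0.5, 0.7, -1.7]
width: 0.0005
finger_force: 0.0
[-0.13941542 -0.46042658  1.90226582  0.09381093  1.18738015 -0.1847223 ]
```

View pics/s2c.png

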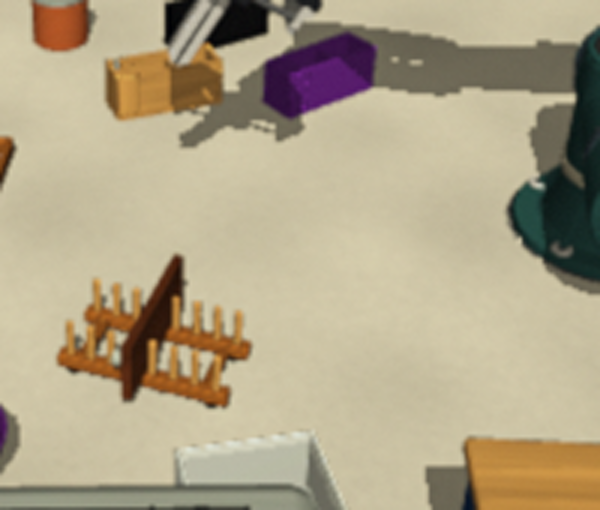

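The side crop shows the lid still standing in the rack (around (150,330) in the crop). The grip was too shallow and slipped off, so I'll go back and grip deeper.

```bash
H="python3 -m handwheel"
$H '[[0,0,0,0.25,0,0],[0,0,0,0.5,0,0],[0,0,0,0.75,0,0],[0,0,0,1,0,0],[0,0,0,1,0,0.2],[0,0,0,1,0,0.2]]' -1 >/dev/null
$H '[[0.2,-0.05,0,0,0,0.2],[0.4,-0.1,0,0,0,0.4],[0.55,-0.14,0,0,0,0.43],[0.55,-0.14,0,0,0,0.43],[0.55,-0.14,0,0,0,0.43]]' >/dev/null
python3 - <<'E'
from h import *
P,R=tool();print(P,R.as_euler('xyz'),row([.493,.262,.18],np.radians(73.2)))
E
```

```text
[0.48067219 0.13211338 0.20133354] [-3.13636777 -0.02615631  1.28424388] [ 0.637 -0.124  0.124 -0.01  -0.05   0.013]
```

```bash
H="python3 -m handwheel"
$H '[[0.2,-0.04,0.04,-0.01,-0.05,0.01],[0.4,-0.08,0.08,-0.01,-0.05,0.01],[0.6,-0.12,0.12,-0.01,-0.05,0.01],[0.637,-0.124,0.124,-0.01,-0.05,0.013],[0.637,-0.124,0.124,-0.01,-0.05,0.013],[0.637,-0.124,0.124,-0.01,-0.05,0.013]]' >/dev/null
python3 - <<'E'
from h import *
P,R=tool();print(P,R.as_euler('xyz'))
w,c=snap('wrist','w3.png')
im=w.astype(int).sum(2)
for f in (105,170,240): print(f,im[f,230:290])
k=cv2.inRange(w,(0,0,0),(75,50,40));k[260:]=0
print(np.where(im[60:275,262]<160)[0][[0,-1]]+60)
print(proj(c,[.493,.262,.082]))
E
```

```text
[0.49362036 0.25916667 0.17895421] [-3.13985051e+00  1.59915113e-03  1.27238590e+00]
105 [391 396 395 397 393 395 391 393 392 393 389 390 400 395 399 398 386 323
 225 154 136 139 132 135 134 140 137 135 208 326 387 395 398 398 392 392
 391 388 388 390 386 395 395 400 401 395 402 401 401 401 399 397 399 401
 401 399 402 401 397 395]
170 [370 312 269 263 255 256 260 293 347 374 383 383 386 385 384 386 386 374
 316 228 167 152 151 149 142 144 146 149 157 186 227 248 250 251 248 252
 256 254 257 252 250 255 251 261 289 349 384 389 386 391 386 386 389 390
 377 323 268 253 252 250]
240 [400 402 405 409 410 404 402 405 406 405 406 404 399 404 402 399 400 398
 383 320 225 149 134 119 127 132 134 125 141 170 225 255 258 255 257 255
 255 258 252 258 252 265 291 350 388 396 395 399 400 395 398 401 395 399
 404 400 401 399 396 400]
[134 211]
(np.float64(255.07829274705205), np.float64(184.94443757455136))
```

```bash
H="python3 -m handwheel"
$H '[[0.012,-0.01,0.15,0,0,0],[0.012,-0.01,0.3,0,0,0],[0.012,-0.01,0.45,0,0,0],[0.012,-0.01,0.6,0,0,0],[0.012,-0.01,0.67,0,0,0],[0.012,-0.01,0.67,0,0,0]]' -1
$H '[[0,0,0,0,0,0],[0,0,0,0,0,0],[0,0,0,0,0,0],[0,0,0,0,0,0],[0,0,0,0,0,0],[0,0,0,0,0,0],[0,0,0,0,0,0],[0,0,0,0,0,0],[0,0,0,0,0,0],[0,0,0,0,0,0]]' 1
$H '[[0,0,0,0,0,0],[0,0,0,0,0,0],[0,0,0,0,0,0],[0,0,0,0,0,0],[0,0,0,0,0,0],[0,0,0,0,0,0],[0,0,0,0,0,0],[0,0,0,0,0,0]]'
```

```text
time: 8.38
tool_pos: [0.489, 0.2596, 0.0409]
ee_rot: [-3.133, 0.006, 1.27]
wrist_force: [-0.6, 0.3, -0.0]
width: 0.094
finger_force: 0.0
time: 9.22
tool_pos: [0.4913, 0.2631, 0.0446]
ee_rot: [-3.139, 0.001, 1.272]
wrist_force: [-0.1, 1.0, 0.2]
width: 0.0305
finger_force: 0.0
time: 9.88
tool_pos: [0.4914, 0.263, 0.0447]
ee_rot: [-3.139, 0.001, 1.272]
wrist_force: [0.3, -0.1, -0.4]
width: 0.0096
finger_force: 30.0
```

```bash
H="python3 -m handwheel"
$H '[[0,0,-0.05,0,0,0],[0,0,-0.12,0,0,0],[0,0,-0.2,0,0,0],[0,0,-0.3,0,0,0],[0,0,-0.4,0,0,0],[0,0,-0.5,0,0,0],[0,0,-0.6,0,0,0],[0,0,-0.68,0,0,0],[0,0,-0.7,0,0,0]]'
$H '[[-0.15,0.05,0,0,0,0],[-0.3,0.1,0,0,0,0],[-0.45,0.15,0,0,0,0],[-0.575,0.195,0,0,0,0],[-0.575,0.195,0,0,0,0]]' >/dev/null
$H '[[-0.1,0.03,0,0,0,-0.15],[-0.25,0.08,0,0,0,-0.3],[-0.4,0.13,0,0,0,-0.45],[-0.5,0.17,0,0,0,-0.55],[-0.575,0.195,0,0,0,-0.63],[-0.575,0.195,0,0,0,-0.63]]' >/dev/null
$H '[[0,0,0,-0.2,0,0],[0,0,0,-0.4,0,0],[0,0,0,-0.6,0,0],[0,0,0,-0.8,0,0],[0,0,0,-1,0,0],[0,0,0,-1,0,0]]' >/dev/null
$H '[[0,0,0,-0.2,0,0],[0,0,0,-0.4,0,0],[0,0,0,-0.55,0,0],[0,0,0,-0.55,0,0],[0,0,0,-0.55,0,0],[0,0,0,-0.55,0,0],[0,0,0,-0.55,0,0]]'
python3 - <<'E'
from h import *
snap('side','s4.png');i=cv2.imread('pics/s4.png')[60:300,210:460];cv2.imwrite('pics/s4c.png',cv2.resize(i,None,fx=2.4,fy=2.4,interpolation=2));print(robot.get_obs()['joint_positions'])
E
```

```text
time: 10.63
tool_pos: [0.4932, 0.2636, 0.1892]
ee_rot: [3.139, -0.004, 1.272]
wrist_force: [1.0, 0.5, -0.9]
width: 0.0095
finger_force: 30.0
time: 12.63
tool_pos: [0.5004, 0.0203, 0.1879]
ee_rot: [2.331, -0.0, 1.602]
wrist_force: [0.6, 0.0, -0.5]
width: 0.0097
finger_force: 30.0
[-0.19758335 -0.68301658  2.165761    0.21663779  0.87331694 -0.29983355]
```

View pics/s4c.png

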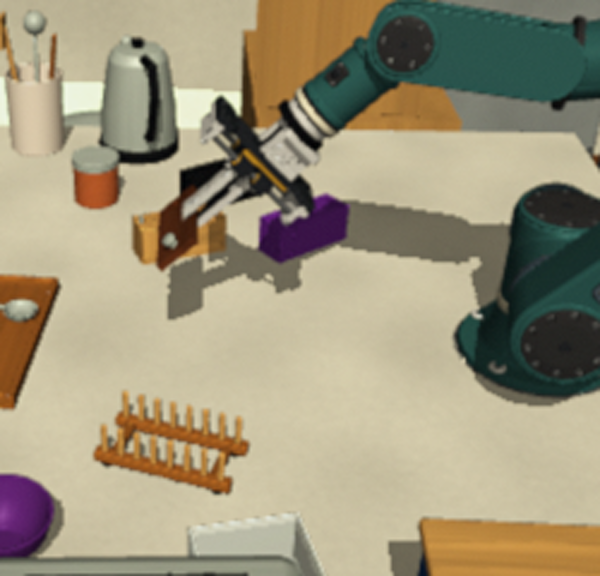

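The crop shows the lid held at about 45°, knob on the upper side (170,240), and the rack empty and standing. Moving it over bare worktop and down.

```bash
H="python3 -m handwheel"
$H '[[-0.03,-0.03,0.15,0,0,0],[-0.06,-0.06,0.3,0,0,0],[-0.1,-0.1,0.45,0,0,0],[-0.1,-0.12,0.6,0,0,0],[-0.1,-0.12,0.6,0,0,0],[-0.1,-0.12,0.6,0,0,0]]'
$H '[[0,-0.06,0.06,0,0,0],[0,-0.12,0.12,0,0,0],[0,-0.16,0.15,0,0,0],[0,-0.18,0.17,0,0,0],[0,-0.18,0.17,0,0,0]]'
python3 - <<'E'
from h import *
P,R=tool();print(P,R.as_matrix().round(3))
for z in (.021,.024): print(np.round(R.inv().apply([0,0,z-P[2]])/.2,3))
print(robot.get_obs()['joint_positions'])
E
```

```text
time: 13.18
tool_pos: [0.5696, 0.0027, 0.0819]
ee_rot: [2.339, -0.002, 1.602]
wrist_force: [-0.7, 0.3, -0.2]
width: 0.0095
finger_force: 30.0
time: 13.6
tool_pos: [0.5696, 0.0026, 0.0361]
ee_rot: [2.331, -0.0, 1.602]
wrist_force: [-1.2, -1.1, -0.9]
width: 0.0095
finger_force: 30.0
[0.56964896 0.00262733 0.0360513 ] [[-0.032  0.689  0.724]
 [ 1.     0.021  0.023]
 [ 0.     0.725 -0.689]]
[-0.    -0.055  0.052]
[-0.    -0.044  0.042]
[-0.21008935 -0.28119967  2.26013199  0.45660333  0.40475729 -0.59213198]
```

```bash
H="python3 -m handwheel"
$H '[[0,-0.015,0.014,0,0,0],[0,-0.03,0.028,0,0,0],[0,-0.04,0.038,0,0,0],[0,-0.044,0.042,0,0,0],[0,-0.044,0.042,0,0,0],[0,-0.044,0.042,0,0,0]]' | egrep 'pos|force'
$H '[[0,-0.003,0.003,0,0,0],[0,-0.006,0.006,0,0,0],[0,-0.008,0.008,0,0,0],[0,-0.008,0.008,0,0,0]]'| egrep 'pos|wrist'
$H '[[0,-0.003,0.003,0,0,0],[0,-0.006,0.006,0,0,0],[0,-0.008,0.008,0,0,0],[0,-0.008,0.008,0,0,0]]'| egrep 'pos|wrist'
```

```text
tool_pos: [0.5693, 0.0024, 0.0229]
wrist_force: [0.4, -0.1, -1.4]
finger_force: 30.0
tool_pos: [0.5692, 0.0024, 0.0204]
wrist_force: [0.3, 0.9, -0.0]
tool_pos: [0.5706, 0.0021, 0.0201]
wrist_force: [-1.4, 1.1, 4.1]
```

```bash
H="python3 -m handwheel"
$H '[[0,0,0,0,0,0],[0,0.016,0,0,0,0],[0,0.032,0,0,0,0],[0,0.048,0,0,0,0],[0,0.064,0,0,0,0],[0,0.08,0,0,0,0],[0,0.096,0,0,0,0],[0,0.112,0,0,0,0],[0,0.125,0,0,0,0],[0,0.125,0,0,0,0]]' -0.277
python3 - <<'E'
from h import *
c=viewer.calibration('side');w,_=snap('side','s5.png');P,R=tool();print(P);u,v=map(int,proj(c,P))
i=cv2.imread('pics/s5.png')[v-45:v+45,u-50:u+50];cv2.imwrite('pics/s5c.png',cv2.resize(i,None,fx=5,fy=5,interpolation=2))
E
```

```text
time: 15.6
tool_pos: [0.5873, 0.0029, 0.0373]
ee_rot: [2.331, -0.0, 1.602]
wrist_force: [-0.3, 0.8, -0.3]
width: 0.06
finger_force: 0.1
[0.58697262 0.00295127 0.03684045]
```

View pics/s5c.png

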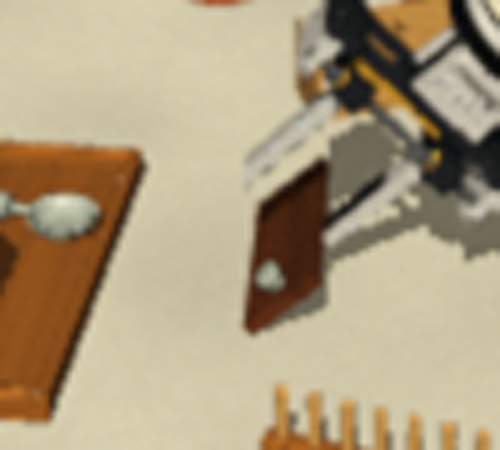

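The crop shows the lid leaning on the lower finger at about 45°, far edge on the table, knob up at (270,275), clear of the tray. Next I work out the lowering rows.

```bash
python3 - <<'E'
from h import *
P,R=tool();w=.06
C=P-R.apply([0,w/2,0]);print(C)
yaw=R.as_euler('xyz')[2]; r0=46.4
f=np.array([np.sin(yaw),-np.cos(yaw),0])
piv=C+.0247*np.array(f*.724+[0,0,-.689]);print(piv)
# after retract 28 mm
P1=P-R.apply([0,0,.028])
for th,t in ((40,43),(33,38),(26,33),(19,28),(12,25),(8,22),(6,22)):
    th=np.radians(th);Cn=piv-f*.055*np.cos(th);Cn[2]=.055*np.sin(th)
    Rn=Ro.from_euler('xyz',[np.pi-np.radians(t),0,yaw]);Pn=Cn+Rn.apply([0,w/2,0])
    print(np.round(np.r_[R.inv().apply(Pn-P1)/.2,np.degrees((R.inv()*Rn).as_rotvec())/30],3).tolist())
E
```

```text
[0.56629073 0.00230624 0.01511849]
[ 0.58416479  0.0028654  -0.00189981]
[0.0, -0.011, -0.009, 0.113, -0.0, -0.0]
[0.0, -0.045, 0.008, 0.28, -0.0, -0.0]
[0.0, -0.08, 0.03, 0.446, -0.0, -0.0]
[0.0, -0.115, 0.054, 0.613, -0.0, -0.0]
[0.0, -0.148, 0.077, 0.713, -0.0, -0.0]
[0.0, -0.167, 0.095, 0.813, -0.0, -0.0]
[0.0, -0.174, 0.101, 0.813, -0.0, -0.0]
```

```bash
H="python3 -m handwheel"
$H '[[0,0,-0.02,0,0,0],[0,0,-0.04,0,0,0],[0,0,-0.06,0,0,0],[0,0,-0.08,0,0,0],[0,0,-0.1,0,0,0],[0,0,-0.12,0,0,0],[0,0,-0.14,0,0,0],[0,0,-0.14,0,0,0]]' | egrep 'pos|wrist'
$H '[[0,-0.011,-0.009,0.11,0,0],[0,-0.03,0,0.2,0,0],[0,-0.045,0.008,0.28,0,0],[0,-0.063,0.019,0.36,0,0],[0,-0.08,0.03,0.446,0,0],[0,-0.098,0.042,0.53,0,0],[0,-0.115,0.054,0.613,0,0],[0,-0.132,0.066,0.66,0,0],[0,-0.148,0.077,0.713,0,0],[0,-0.16,0.088,0.76,0,0]]' | egrep 'pos|wrist'
python3 - <<'E'
from h import *
c=viewer.calibration('side');w,_=snap('side','s6.png');P,R=tool();print(P,R.as_euler('xyz'));u,v=map(int,proj(c,P))
i=cv2.imread('pics/s6.png')[v-45:v+45,u-50:u+50];cv2.imwrite('pics/s6c.png',cv2.resize(i,None,fx=5,fy=5,interpolation=2))
E
```

```text
tool_pos: [0.5663, 0.0022, 0.0568]
wrist_force: [0.5, 0.2, -0.1]
tool_pos: [0.5567, 0.0021, 0.0198]
wrist_force: [0.2, -1.3, 0.2]
[0.5574625  0.00200529 0.01992378] [ 2.73252329e+00 -4.57075593e-04  1.60183287e+00]
```

View pics/s6c.png

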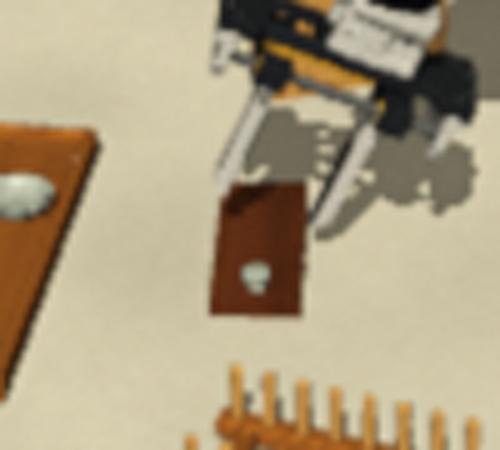

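```bash
H="python3 -m handwheel"
$H '[[0,-0.01,-0.004,0,0,0],[0,-0.02,-0.008,0,0,0],[0,-0.03,-0.013,0,0,0],[0,-0.04,-0.017,0,0,0],[0,-0.055,-0.024,0,0,0],[0,-0.07,-0.03,0,0,0],[0,-0.09,-0.039,0,0,0],[0,-0.11,-0.048,0,0,0],[0,-0.138,-0.06,0,0,0],[0,-0.138,-0.06,0,0,0]]' | egrep 'pos|wrist'
$H '[[0,0.06,-0.12,0,0,0],[0,0.12,-0.24,0,0,0],[0,0.18,-0.4,0,0,0],[0,0.24,-0.55,0,0,0],[0,0.26,-0.6,0,0,0]]' -1 >/dev/null
$H '[[0,0,0,0.2,0,0],[0,0,0,0.4,0,0],[0,0,0,0.6,0,0],[0,0,0,0.78,0,0],[0,0,0,0.78,0,0],[0,0,0,0.78,0,0]]' | egrep 'time|pos|rot|wrist'
python3 - <<'E'
from h import *
snap('wrist','w7.png');snap('top','t7.png')
a=cv2.imread('pics/w7.png');b=cv2.imread('pics/t7.png')[150:260,200:330]
cv2.imwrite('pics/c7.png',np.hstack([cv2.resize(a,(400,300)),cv2.resize(b,(355,300),interpolation=2)]))
E
```

```text
tool_pos: [0.5256, 0.0012, 0.02]
wrist_force: [0.3, -0.4, -0.1]
time: 18.95
tool_pos: [0.5268, 0.0012, 0.1487]
ee_rot: [-3.141, -0.001, 1.602]
wrist_force: [0.4, 0.9, 0.2]
```

View pics/c7.png

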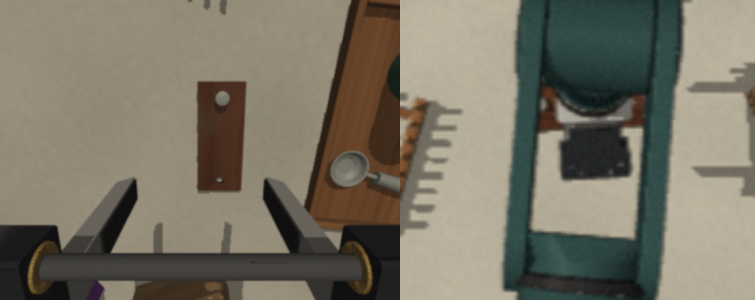

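The wrist picture shows the lid flat with its knob up. It spans about (253–313, 104–243) at full scale, knob at (284,126) and hole near (281,230).

```bash
cat >> h.py <<'E'
def lidpose(f,z=.010):
    w,c=snap('wrist',f)
    hsv=cv2.cvtColor(w,cv2.COLOR_RGB2HSV);m=cv2.inRange(hsv,(0,110,20),(14,255,110))
    n,lab,st,ce=cv2.connectedComponentsWithStats(m)
    i=min((i for i in range(1,n) if st[i,4]>1500),key=lambda i:abs(ce[i][0]-256)+abs(ce[i][1]-170))
    cs=max(cv2.findContours((lab==i).astype(np.uint8),0,2)[0],key=cv2.contourArea)
    q=np.array([ray(c,*p[0],z)[:2] for p in cs],np.float32)
    (cx,cy),(a,b),an=cv2.minAreaRect(q)
    if a<b: an+=90
    return np.array([cx,cy]),an,sorted((a,b)),cs.reshape(-1,2)
E
python3 - <<'E'
from h import *
ce,an,s,cs=lidpose('w8.png');print(ce,an,s,cs.min(0),cs.max(0))
y=np.radians(an%180); g=ce+.010*np.array([np.cos(y),np.sin(y)])
print('row above',row([*g,.06],y),'down',row([*g,.002],y),robot.get_obs()['joint_positions'])
E
```

```text
[0.55364305 0.00155272] 91.65214931964874 [0.05997268110513687, 0.14776134490966797] [254 105] [314 242]
row above [ 0.048  0.139  0.455  0.006 -0.001  0.004] down [ 0.047  0.138  0.745  0.006 -0.001  0.004] [-1.06372048e-01  3.85746118e-02  1.48548365e+00  8.86272414e-04
  1.61431927e+00 -1.37414541e-01]
```

```bash
H="python3 -m handwheel"
$H '[[0.047,0.138,0.15,0,0,0],[0.047,0.138,0.3,0,0,0],[0.047,0.138,0.45,0,0,0],[0.047,0.138,0.55,0,0,0],[0.047,0.138,0.65,0,0,0],[0.047,0.138,0.7,0,0,0],[0.047,0.138,0.735,0,0,0],[0.047,0.138,0.735,0,0,0]]' -1 | egrep 'pos|wrist'
$H '[[0,0,0,0,0,0],[0,0,0,0,0,0],[0,0,0,0,0,0],[0,0,0,0,0,0],[0,0,0,0,0,0],[0,0,0,0,0,0],[0,0,0,0,0,0],[0,0,0,0,0,0],[0,0,0,0,0,0]]' 1
$H '[[0,0,-0.02,0,0,0],[0,0,-0.05,0,0,0],[0,0,-0.08,0,0,0],[0,0,-0.1,0,0,0],[0,0,-0.1,0,0,0]]'
```

```text
tool_pos: [0.5531, 0.0114, 0.0037]
wrist_force: [0.2, 0.2, -0.3]
time: 20.52
tool_pos: [0.5543, 0.0114, 0.0042]
ee_rot: [3.139, -0.0, 1.602]
wrist_force: [0.2, 0.6, 0.6]
width: 0.0372
finger_force: 0.0
time: 20.93
tool_pos: [0.5555, 0.0113, 0.0261]
ee_rot: [3.136, -0.0, 1.602]
wrist_force: [-0.1, -0.1, 0.1]
width: 0.0045
finger_force: 0.0
```

```bash
python3 - <<'E'
from h import *
c=viewer.calibration('wrist');P,R=tool();print(robot.tcp_to_grasp,c['fx'],c['cx'],c['cy'],robot.get_obs()['width'])
Rc,t=np.array(c['R']),np.array(c['t'])
for z in (0,-.01,-.019,-.03,-.04):
  print(z,[np.round(proj(c,P+R.apply([x,y,z])),0).tolist() for y in (-.047,.047) for x in (-.008,.008)])
ce,an,s,cs=lidpose('w9.png');print(ce,an,s)
E
```

```text
0.0188 333.86087040473615 255.85186920682423 193.19790109063746 0.004473885699529286
0 [[185.0, 239.0], [184.0, 216.0], [328.0, 239.0], [330.0, 216.0]]
-0.01 [[182.0, 245.0], [180.0, 221.0], [332.0, 245.0], [333.0, 221.0]]
-0.019 [[179.0, 252.0], [177.0, 227.0], [335.0, 252.0], [337.0, 227.0]]
-0.03 [[174.0, 260.0], [172.0, 234.0], [339.0, 260.0], [341.0, 234.0]]
-0.04 [[170.0, 269.0], [168.0, 242.0], [344.0, 269.0], [346.0, 242.0]]
[0.55361402 0.00213041] 91.66487193107605 [0.06048520654439926, 0.14867348968982697]
```

```bash
H="python3 -m handwheel"
cat > tip.py <<'E'
from h import *
w,c=snap('wrist','tip%.2f.png'%robot.get_obs()['time'])
P,R=tool();wd=robot.get_obs()['width'];print(wd)
for z in (0,-.01,-.02,-.03): print(z,[np.round(proj(c,P+R.apply([.008,s*(wd/2+d),z])),0).tolist() for s in (-1,1) for d in (0,.01)])
g=cv2.cvtColor(w,cv2.COLOR_RGB2HSV)
import sys
for col in sys.argv[1:]:
    print(col,g[190:285:4,int(col)].tolist())
E
python3 tip.py 250 262
$H '[[0,0,-0.1,0,0,0],[0,0,-0.2,0,0,0],[0,0,-0.3,0,0,0],[0,0,-0.3,0,0,0],[0,0,-0.3,0,0,0],[0,0,-0.3,0,0,0],[0,0,-0.3,0,0,0],[0,0,-0.3,0,0,0],[0,0,-0.3,0,0,0],[0,0,-0.3,0,0,0]]' -0.4|egrep 'pos|width'
python3 tip.py 200 312
```

```text
0.00017150914846501077
0 [[256.0, 215.0], [240.0, 215.0], [256.0, 215.0], [272.0, 215.0]]
-0.01 [[256.0, 221.0], [240.0, 221.0], [256.0, 221.0], [272.0, 221.0]]
-0.02 [[256.0, 227.0], [239.0, 227.0], [256.0, 227.0], [273.0, 227.0]]
-0.03 [[256.0, 234.0], [238.0, 234.0], [256.0, 234.0], [274.0, 234.0]]
250 [[9, 157, 73], [10, 148, 74], [9, 156, 72], [9, 141, 74], [9, 154, 73], [10, 157, 70], [10, 157, 70], [10, 143, 73], [10, 152, 72], [11, 77, 83], [18, 32, 105], [18, 29, 105], [18, 32, 103], [16, 32, 104], [17, 35, 102], [18, 30, 101], [18, 31, 99], [18, 33, 99], [20, 31, 98], [18, 33, 99], [16, 35, 96], [19, 31, 91], [15, 29, 89], [20, 28, 83]]
262 [[10, 155, 74], [10, 144, 76], [11, 155, 74], [9, 141, 78], [10, 145, 74], [10, 155, 74], [9, 142, 77], [11, 147, 73], [10, 152, 74], [11, 80, 86], [18, 32, 105], [18, 29, 105], [19, 34, 104], [18, 32, 104], [18, 33, 102], [19, 28, 102], [18, 32, 103], [21, 33, 102], [21, 33, 101], [21, 33, 102], [18, 33, 102], [23, 32, 97], [20, 33, 93], [18, 36, 92]]
tool_pos: [0.5536, 0.0114, 0.0833]
width: 0.0635
0.06500097802273708
0 [[206.0, 216.0]
[... 275 characters left out ...]
, 157], [20, 48, 159], [21, 45, 159], [21, 47, 159], [21, 47, 159], [21, 46, 161], [21, 47, 159], [20, 46, 161], [20, 46, 161], [21, 46, 160], [18, 45, 73], [18, 46, 56], [25, 37, 41], [30, 15, 33], [18, 47, 27], [15, 22, 23], [75, 23, 22], [21, 47, 71], [20, 46, 132], [20, 46, 154], [21, 46, 156], [20, 45, 157], [21, 45, 159], [20, 47, 159]]
312 [[20, 47, 151], [20, 46, 149], [21, 46, 150], [20, 47, 153], [21, 46, 154], [21, 45, 153], [20, 47, 152], [19, 47, 153], [20, 47, 153], [20, 48, 150], [18, 44, 58], [20, 35, 44], [35, 46, 33], [30, 24, 21], [38, 43, 24], [30, 12, 21], [8, 41, 25], [24, 44, 58], [21, 44, 115], [20, 48, 150], [22, 45, 152], [20, 44, 155], [20, 46, 156], [20, 46, 155]]
```

The fingertips really sit about 20 mm behind the reported TCP, which explains both missed grips. I'll go lower, watching the force.

```bash
H="python3 -m handwheel"
$H '[[0,0,0.1,0,0,0],[0,0,0.2,0,0,0],[0,0,0.3,0,0,0],[0,0,0.38,0,0,0],[0,0,0.43,0,0,0],[0,0,0.46,0,0,0],[0,0,0.46,0,0,0]]' -1 | egrep 'pos|wrist|width'
$H '[[0,0,0.01,0,0,0],[0,0,0.02,0,0,0],[0,0,0.02,0,0,0]]' | egrep 'pos|wrist|width'
$H '[[0,0,0.007,0,0,0],[0,0,0.013,0,0,0],[0,0,0.013,0,0,0]]' | egrep 'pos|wrist|width'
```

```text
tool_pos: [0.5534, 0.0114, -0.0092]
wrist_force: [0.0, -0.8, -0.2]
width: 0.0939
tool_pos: [0.555, 0.0113, -0.011]
wrist_force: [0.3, 0.3, 0.2]
width: 0.0942
tool_pos: [0.5544, 0.0114, -0.0143]
wrist_force: [-0.9, 1.3, -0.0]
width: 0.0939
```

```bash
H="python3 -m handwheel"
$H '[[0,0,0.006,0,0,0],[0,0,0.01,0,0,0],[0,0,0.01,0,0,0]]' | egrep 'pos|wrist|width'
$H '[[0,0,0,0,0,0],[0,0,0,0,0,0],[0,0,0,0,0,0],[0,0,0,0,0,0],[0,0,0,0,0,0],[0,0,0,0,0,0],[0,0,0,0,0,0],[0,0,0,0,0,0]]' 1
```

```text
tool_pos: [0.5542, 0.0114, -0.0166]
wrist_force: [-0.6, -0.2, -0.0]
width: 0.0942
time: 23.92
tool_pos: [0.5544, 0.0114, -0.0164]
ee_rot: [3.139, -0.0, 1.602]
wrist_force: [0.1, 0.1, -0.2]
width: 0.0612
finger_force: 30.0
```

```bash
H="python3 -m handwheel"
$H '[[0,0,-0.04,0,0,0],[0,0,-0.1,0,0,0],[0,0,-0.15,0,0,0],[0,-0.1,-0.15,0,0,-0.2],[0,-0.2,-0.15,0,0,-0.4],[0,-0.3,-0.15,0,0,-0.6],[0,-0.4,-0.15,0,0,-0.8],[0,-0.4,-0.15,0,0,-1],[0,-0.4,-0.15,0,0,-1]]' | egrep 'pos|wrist|width|rot'
$H '[[0,0,0,0,0,-0.2],[0,0,0,0,0,-0.4],[0,0,0,0,0,-0.6],[0,0,0,0,0,-0.8],[0,0,0,0,0,-1],[0,0,0.05,0,0,-1],[0,0,0.09,0,0,-1],[0,0,0.12,0,0,-1],[0,0,0.12,0,0,-1]]' | egrep 'pos|wrist|width|rot'
$H '[[0,0,0.01,0,0,0],[0,0,0.018,0,0,0],[0,0,0.025,0,0,0],[0,0,0.028,0,0,0],[0,0,0.028,0,0,0]]' | egrep 'pos|wrist|width|rot'
```

```text
tool_pos: [0.4742, 0.0089, 0.0149]
ee_rot: [3.137, 0.002, 2.127]
wrist_force: [0.7, -0.0, -1.3]
width: 0.0614
tool_pos: [0.4728, 0.0091, -0.0127]
ee_rot: [3.141, -0.002, 2.647]
wrist_force: [-0.7, 0.3, -0.9]
width: 0.0614
tool_pos: [0.4744, 0.0089, -0.0162]
ee_rot: [3.14, 0.002, 2.649]
wrist_force: [-0.4, -0.3, -1.2]
width: 0.0614
```

```bash
H="python3 -m handwheel"
$H '[[0,0,0.002,0,0,0],[0,0,0.002,0,0,0],[0,0,0.002,0,0,0],[0,0,0.002,0,0,0],[0,0,0.002,0,0,0]]' -1 | egrep 'wrist|width'
$H '[[0,0,-0.1,0,0,0],[0,0,-0.25,0,0,0],[0,0,-0.45,0,0,0],[0,0,-0.65,0,0,0],[0,0,-0.85,0,0,0],[0,0,-1,0,0,0],[0,0,-1,0,0,0]]' -1 >/dev/null
$H '[[-0.11,-0.17,0,0,0,0],[-0.22,-0.34,0,0,0,0],[-0.34,-0.53,0,0,0,0],[-0.34,-0.53,0,0,0,0]]' >/dev/null
$H '[[-0.11,-0.17,0,0,0,0],[-0.22,-0.34,0,0,0,0],[-0.34,-0.53,0,0,0,0],[-0.34,-0.53,0,0,0,0],[-0.34,-0.53,0,0,0,0]]' | egrep 'time|pos'
python3 - <<'E'
from h import *
w,c=snap('wrist','box.png');t,_=snap('top','t9.png')
for X in ([.50,-.245,.062],[.5578,-.2296,.074]): print(proj(c,X))
import json;json.dump({k:np.array(v).tolist() for k,v in c.items()},open('boxcal.json','w'))
E
```

```text
wrist_force: [-0.3, -0.2, 1.2]
width: 0.0913
time: 27.58
tool_pos: [0.4929, -0.2436, 0.1818]
(np.float64(257.8527145905526), np.float64(188.8570046693305))
(np.float64(298.9002872999118), np.float64(233.86128160542728))
```

```bash
python3 - <<'E'
import cv2,numpy as np
im=cv2.imread('pics/box.png');x0,y0=170,110
i=cv2.resize(im[y0:y0+150,x0:x0+190],None,fx=4,fy=4,interpolation=cv2.INTER_LANCZOS4)
for k in range(0,190,20): cv2.putText(i,str(x0+k),(4*k,10),0,.35,(0,0,255));cv2.line(i,(4*k,12),(4*k,18),(0,0,255))
for k in range(0,150,20): cv2.putText(i,str(y0+k),(0,4*k+4),0,.35,(0,0,255));cv2.line(i,(25,4*k),(30,4*k),(0,0,255))
cv2.imwrite('pics/boxc.png',i)
E
```

```text
(no output)
```

View pics/boxc.png

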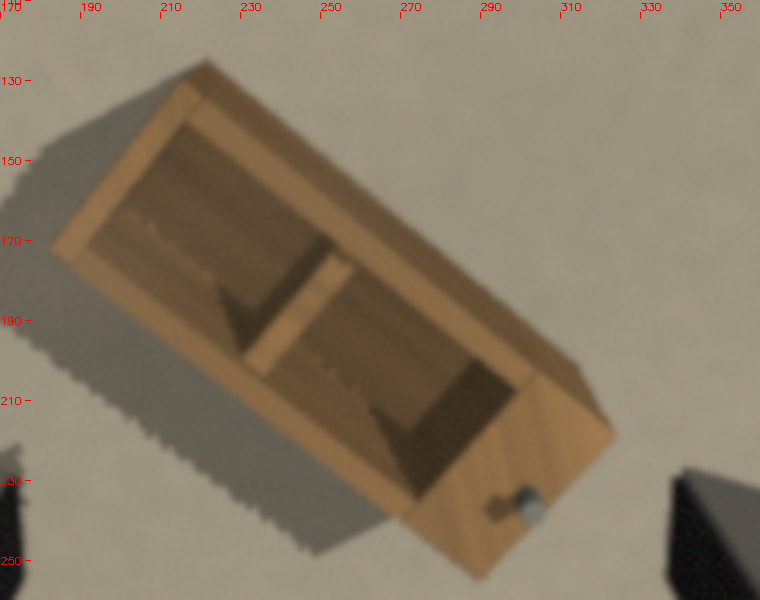

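The picture shows the rubberwood box from above. Its rim corners are at about (217,130), (182.5,172.5), (289.5,255) and (324,219), with the steel pin top at (303.5,237) near the pin-end edge.

```bash
python3 - <<'E'
from h import *
import json
c=json.load(open('boxcal.json'))
q=[ray(c,*p,.062)[:2] for p in ((216.75,130),(182.5,172.5),(289.5,255),(323.75,218.75))]
A,B,C,D=q;n=np.linalg.norm
print(n(A-D),n(B-C),n(A-B),n(C-D));ctr=sum(q)/4
bx=((A-D)+(B-C));bx/=n(bx);by=np.array([-bx[1],bx[0]])
yx=np.degrees(np.arctan2(bx[1],bx[0]));e=((A-B)+(D-C));print(ctr,yx,np.degrees(np.arctan2(e[1],e[0])))
pin=ray(c,303.5,237.3,.074)[:2];print('pin',pin,'box',(pin-ctr)@bx,(pin-ctr)@by)
y=np.radians(yx);nom=pin+.060*bx;print('lid centre home',nom, 'offset',(nom-ctr)@bx,(nom-ctr)@by)
P,R=tool();print(P,robot.get_obs()['joint_positions'])
E
```

```text
0.13969200854875974 0.14025478039239872 0.054200692087275695 0.05321202952598167
[ 0.50512164 -0.25120253] -158.35338152644636 111.49173893045815
pin [ 0.5633503  -0.22719839] box -0.06297684671303348 -0.0008318389921286626
lid centre home [ 0.5075817  -0.24933125] offset -0.002976846713033458 -0.0008318389921286788
[ 0.49323346 -0.24113938  0.1826008 ] [-0.55987032  0.08478932  1.37429084  0.0027553   1.68236102 -1.63801897]
```

```bash
H="python3 -m handwheel"
$H '[[0.11,0.17,0,0,0,0],[0.22,0.34,0,0,0,0],[0.34,0.53,0,0,0,0],[0.34,0.53,0,0,0,0.2],[0.34,0.53,0,0,0,0.2]]' >/dev/null
$H '[[0.11,0.17,0,0,0,0.2],[0.22,0.34,0,0,0,0.4],[0.4,0.45,0,0,0,0.6],[0.4,0.45,0,0,0,0.8],[0.4,0.45,0,0,0,1]]' >/dev/null
$H '[[0,0,0,0,0,0.2],[0,0,0,0,0,0.4],[0,0,0,0,0,0.6],[0,0,0,0,0,0.8],[0,0,0,0,0,1]]' >/dev/null
$H '[[0,0,0,0,0,0.2],[0,0,0,0,0,0.4],[0,0,0,0,0,0.6],[0,0,0,0,0,0.8],[0,0,0,0,0,1]]' >/dev/null
$H '[[0,0,0,0,0,0.2],[0,0,0,0,0,0.4],[0,0,0,0,0,0.6],[0,0,0,0,0,0.8],[0,0,0,0,0,1]]' >/dev/null
$H '[[0,0,0,0,0,0.2],[0,0,0,0,0,0.4],[0,0,0,0,0,0.6],[0,0,0,0,0,0.8],[0,0,0,0,0,1]]' >/dev/null
$H '[[0,0,0,0,0,0.2],[0,0,0,0,0,0.4],[0,0,0,0,0,0.6],[0,0,0,0,0,0.8],[0,0,0,0,0,0.8]]' | egrep 'time|pos|rot'
python3 - <<'E'
from h import *
P,R=tool();print(P,R.as_euler('xyz'),robot.get_obs()['joint_positions'][5])
ce,an,s,cs=lidpose('w10.png');print(ce,an,s)
y=np.radians(151.8);g=np.array([.474,.009])
print(row([*g,.03],y),row([*(ce+.01*np.array([np.cos(y),np.sin(y)])),.03],np.radians(an)))
E
```

```text
time: 30.6
tool_pos: [0.4679, 0.0028, 0.1834]
ee_rot: [-3.14, -0.002, -0.492]
[0.46790321 0.00281343 0.18338516] [-3.14009187e+00 -2.26754436e-03 -4.91617132e-01] 1.946776008545355
[0.48320007 0.00380205] 151.74009704589844 [0.060156844556331635, 0.14774620532989502]
[ 0.011 -0.04   0.767 -0.003 -0.004  0.007] [ 0.013 -0.039  0.767 -0.003 -0.004  0.009]
```

```bash
H="python3 -m handwheel"
$H '[[0.012,-0.04,0.15,0,0,0],[0.012,-0.04,0.3,0,0,0],[0.012,-0.04,0.45,0,0,0],[0.012,-0.04,0.6,0,0,0],[0.012,-0.04,0.75,0,0,0],[0.012,-0.04,0.85,0,0,0],[0.012,-0.04,0.93,0,0,0],[0.012,-0.04,0.97,0,0,0],[0.012,-0.04,0.995,0,0,0],[0.012,-0.04,0.995,0,0,0]]' -1 | egrep 'pos|wrist|rot'
$H '[[0,0,0,0,0,0],[0,0,0,0,0,0],[0,0,0,0,0,0],[0,0,0,0,0,0],[0,0,0,0,0,0],[0,0,0,0,0,0],[0,0,0,0,0,0],[0,0,0,0,0,0]]' 1
$H '[[0,0,-0.05,0,0,0],[0,0,-0.15,0,0,0],[0,0,-0.3,0,0,0],[0,0,-0.45,0,0,0],[0,0,-0.6,0,0,0],[0,0,-0.6,0,0,0]]' | egrep 'pos|wrist|width'
python3 - <<'E'
from h import *
y=np.radians(-158.4);bx=np.array([np.cos(y),np.sin(y)])
home=np.array([.5076,-.2493])
P,R=tool();e=R.as_euler('xyz');print(P,e,robot.get_obs()['joint_positions'][5])
print(row([*(home+.0095*bx),.10],y))
t=Ro.from_euler('xyz',[np.pi,0,y+np.pi]);print('tool y at goal',t.apply([0,1,0]))
E
```

```text
tool_pos: [0.4741, 0.0088, -0.0162]
ee_rot: [-3.14, -0.001, -0.491]
wrist_force: [-0.7, -0.3, 0.3]
time: 32.15
tool_pos: [0.475, 0.0086, -0.015]
ee_rot: [-3.14, -0.003, -0.492]
wrist_force: [-0.1, 0.2, 2.2]
width: 0.061
finger_force: 30.0
tool_pos: [0.4785, 0.0083, 0.1118]
wrist_force: [1.2, 0.1, 0.5]
width: 0.0611
[0.47848691 0.0082583  0.11176211] [-3.13495168 -0.01410272 -0.49239142] 1.9612121726278042
[ 0.706  1.103  0.061 -0.    -0.031 -1.66 ]
tool y at goal [ 3.68124553e-01 -9.29776486e-01  1.22464680e-16]
```

```bash
H="python3 -m handwheel"
$H '[[0.1,0.17,0,0,0,0],[0.2,0.34,0,0,0,0],[0.353,0.55,0,0,0,0],[0.353,0.55,0,0,0,0]]' >/dev/null
$H '[[0.1,0.17,0,0,0,-0.16],[0.2,0.34,0,0,0,-0.35],[0.353,0.55,0,0,0,-0.55],[0.353,0.55,0,0,0,-0.75],[0.353,0.55,0,0,0,-0.9],[0.353,0.55,0,0,0,-0.9]]' >/dev/null
$H '[[0,0,0,0,0,-0.2],[0,0,0,0,0,-0.4],[0,0,0,0,0,-0.6],[0,0,0,0,0,-0.76],[0,0,0,0,0,-0.76],[0,0,0,0,0,-0.76],[0,0,0,0,0,-0.76]]' | egrep 'time|width'
python3 - <<'E'
from h import *
y=np.radians(-158.4);bx=np.array([np.cos(y),np.sin(y)])
home=np.array([.5076,-.2493])
P,R=tool();print(P,R.as_euler('xyz'),robot.get_obs()['joint_positions'][5])
print(row([*(home+.0095*bx),.065],y))
# lid pose at its top plane
ce,an,s,cs=lidpose('w11.png',z=P[2]+.0155+.010);print(ce-P[:2],(ce-P[:2])@bx,an,s)
E
```

```text
time: 34.07
width: 0.061
[ 0.49452157 -0.25134187  0.10404083] [ 3.14158237e+00 -2.35615665e-03  3.74715157e-01] 0.6222742056121422
[ 0.017  0.015  0.195  0.    -0.004 -0.004]
[0.01362656 0.00585063] -0.014823418021548648 21.38640022277832 [0.061537325382232666, 0.13739949464797974]
```

```bash
H="python3 -m handwheel"
$H '[[0.015,0.015,0.05,0,0,0],[0.015,0.015,0.1,0,0,0],[0.015,0.015,0.15,0,0,0],[0.015,0.015,0.19,0,0,0],[0.015,0.015,0.2,0,0,0],[0.015,0.015,0.2,0,0,0],[0.015,0.015,0.2,0,0,0]]' | egrep 'pos|wrist'
$H '[[0,0,0.01,0,0,0],[0,0,0.02,0,0,0],[0,0,0.025,0,0,0],[0,0,0.025,0,0,0]]'| egrep 'pos|wrist'
$H '[[0,0,0.005,0,0,0],[0,0,0.01,0,0,0],[0,0,0.015,0,0,0],[0,0,0.015,0,0,0]]'| egrep 'pos|wrist'
```

```text
tool_pos: [0.4985, -0.2536, 0.0641]
wrist_force: [-0.2, 0.5, -0.2]
tool_pos: [0.4986, -0.2536, 0.0593]
wrist_force: [-0.2, -0.1, -1.7]
tool_pos: [0.4985, -0.2535, 0.056]
wrist_force: [-0.8, 0.2, -0.5]
```

```bash
H="python3 -m handwheel"
$H '[[0,0,0.005,0,0,0],[0,0,0.01,0,0,0],[0,0,0.015,0,0,0],[0,0,0.015,0,0,0]]'| egrep 'pos|rot|wrist'
$H '[[0,0,0.005,0,0,0],[0,0,0.01,0,0,0],[0,0,0.015,0,0,0],[0,0,0.015,0,0,0]]'| egrep 'pos|rot|wrist'
python3 -c "
from h import *
print(robot.get_obs()['wrist_torque'],robot.get_obs()['width'])"
```

```text
tool_pos: [0.4985, -0.2535, 0.053]
ee_rot: [3.141, -0.002, 0.377]
wrist_force: [0.0, 0.5, -0.5]
tool_pos: [0.4985, -0.2535, 0.05]
ee_rot: [3.141, -0.002, 0.377]
wrist_force: [-0.1, 0.7, 0.2]
[-0.08900386  0.10628501  0.05426163] 0.061184860328986165
```

```bash
H="python3 -m handwheel"
$H '[[0,0,0.004,0,0,0],[0,0,0.008,0,0,0],[0,0,0.012,0,0,0],[0,0,0.012,0,0,0]]'| egrep 'pos|wrist'
$H '[[0,0,0.003,0,0,0],[0,0,0.006,0,0,0],[0,0,0.009,0,0,0],[0,0,0.009,0,0,0]]'| egrep 'pos|rot|wrist'
python3 - <<'E'
from h import *
P,R=tool();w,c=snap('wrist','w12.png');g=cv2.cvtColor(w,cv2.COLOR_RGB2HSV)
y=np.radians(-158.4);bx=np.array([np.cos(y),np.sin(y)]);ce=P[:2]-.010*bx
for n,X in (('pin flush',[*(ce-.06*bx),.074]),('knob top home',[*(ce+.055*bx),.088])):
    print(n,proj(c,X))
m=cv2.inRange(g,(0,0,60),(180,60,255)); brown=cv2.inRange(g,(0,110,20),(14,255,110))
h=cv2.morphologyEx(brown,cv2.MORPH_CLOSE,np.ones((35,35)))
hole=cv2.bitwise_and(h,cv2.bitwise_not(brown));n,l,s,e=cv2.connectedComponentsWithStats(hole)
for i in range(1,n):
    if s[i,4]>15: print(s[i].tolist(),e[i].round(1), w[l==i].mean(0).round())
E
```

```text
tool_pos: [0.4985, -0.2536, 0.0477]
wrist_force: [0.3, 0.8, -1.8]
tool_pos: [0.4987, -0.2537, 0.047]
ee_rot: [3.141, -0.003, 0.377]
wrist_force: [-1.4, 1.4, 4.5]
pin flush (np.float64(256.71301088297463), np.float64(118.49181290231148))
knob top home (np.float64(256.89809404117807), np.float64(327.3906114472223))
[247, 111, 19, 18, 254] [256.  119.1] [134. 122. 102.]
[240, 303, 33, 21, 488] [255.8 315.1] [83. 81. 72.]
```

```bash
H="python3 -m handwheel"
$H '[[0,0,-0.002,0,0,0],[0,0,-0.002,0,0,0],[0,0,-0.002,0,0,0],[0,0,-0.002,0,0,0],[0,0,-0.002,0,0,0],[0,0,-0.002,0,0,0]]' -1| egrep 'wrist|width'
$H '[[0,0,-0.1,0,0,0],[0,0,-0.25,0,0,0],[0,0,-0.45,0,0,0],[0,0,-0.6,0,0,0],[0,0,-0.65,0,0,0],[0,0,-0.65,0,0,0]]' | egrep 'time|pos|wrist'
python3 - <<'E'
from h import *
ce,an,s,cs=lidpose('w13.png',z=.072);print(ce,an%180,s,'box yaw mod',180-158.4)
y=np.radians(-158.4);bx=np.array([np.cos(y),np.sin(y)]);by=np.array([-bx[1],bx[0]])
print('centre in box',(ce-[.5051,-.2512])@bx,(ce-[.5051,-.2512])@by)
w,c=snap('wrist','w14.png');g=cv2.cvtColor(w,cv2.COLOR_RGB2HSV)
brown=cv2.inRange(g,(0,110,20),(14,255,110));h=cv2.morphologyEx(brown,cv2.MORPH_CLOSE,np.ones((35,35)))
n,l,st,e=cv2.connectedComponentsWithStats(cv2.bitwise_and(h,cv2.bitwise_not(brown)))
for i in range(1,n):
    if st[i,4]>15: print(st[i].tolist(),e[i].round(1),w[l==i].mean(0).round(),ray(c,*e[i],.074))
# edge lengths of the four sides -> tilt test
q=cv2.approxPolyDP(cv2.convexHull(cs),6,True).reshape(-1,2);print(q.tolist())
r=[ray(c,*p,.072)[:2] for p in q];print([round(float(np.linalg.norm(r[i]-r[i-1])),4) for i in range(len(r))])
E
```

```text
wrist_force: [-0.3, -0.7, 0.4]
width: 0.0931
time: 37.75
tool_pos: [0.5001, -0.2548, 0.1805]
wrist_force: [-0.1, -0.2, 0.3]
[ 0.50746423 -0.25008333] 21.538249969482422 [0.060269877314567566, 0.1470729559659958] box yaw mod 21.599999999999994
centre in box -0.0026092801581688017 -0.00016792489153984985
[456, 84, 3, 32, 71] [457.3  99.4] [82. 73. 63.] [ 0.63748095 -0.39043493  0.074     ]
[250, 105, 11, 11, 93] [255.2 110. ] [111. 101.  85.] [ 0.56359194 -0.22778181  0.074     ]
[245, 225, 21, 21, 340] [255.1 234.9] [117. 112.  99.] [ 0.45220844 -0.27159513  0.074     ]
[[286, 96], [282, 247], [225, 247], [220, 96]]
[0.0584, 0.1456, 0.0572, 0.1455]
```

```bash
python3 - <<'E'
from h import *
c=viewer.calibration('wrist');P,R=tool()
w=cv2.cvtColor(cv2.imread('pics/w14.png'),cv2.COLOR_BGR2RGB);g=cv2.cvtColor(w,cv2.COLOR_RGB2HSV)
f=cv2.inRange(g,(0,110,20),(14,255,110))
L=[];rows=np.array([r for r in range(102,244,4) if not 220<r<252])
for r in rows:
    x=np.where(f[r,200:310])[0]+200; L.append((x[0]-.5,x[-1]+.5))
L=np.array(L);a=np.polyfit(rows,L[:,0],1);b=np.polyfit(rows,L[:,1],1)
for z in (.072,):
  for r in (100,170,243):
    p,q=ray(c,np.polyval(a,r),r,z),ray(c,np.polyval(b,r),r,z);print(r,np.linalg.norm(p-q))
# hole patch
print(w[100:122:3,246:266:3].sum(2))
# predicted extents of end edges for flat home lid
y=np.radians(-158.4);bx=np.array([np.cos(y),np.sin(y)]);ce=np.array([.5075,-.2499])
for tilt in (0,.012): print([proj(c,[*(ce+s*.075*bx),.072+(tilt if s<0 else 0)]) for s in (-1,1)])
print(np.where(f[:,235:245].any(1))[0][[0,-1]], np.where(f[80:260,240])[0][[0,-1]]+80)
E
```

```text
100 0.0596460556948443
170 0.05956260465008096
243 0.059464368405740424
[[166 165 163 172 166 163 153]
 [159 165 161 158 164 164 163]
 [162 160 197 304 225 163 156]
 [167 142 342 395 352 161 146]
 [170 149 279 365 306 161 142]
 [166 163 161 242 247 150 145]
 [172 164 157 157 151 151 147]
 [169 164 161 159 151 158 148]]
[(np.float64(256.55613367700505), np.float64(91.53673932387007)), (np.float64(256.6363277241413), np.float64(248.52393708525184))]
[(np.float64(256.5857162172767), np.float64(91.30726304815543)), (np.float64(256.6363277241413), np.float64(248.52393708525184))]
[ 95 247] [ 95 247]
```

The lid is level: its width reads 59.6 mm at one end and 59.5 mm at the other. It is square to the box within about 0.1°, and the pin shows in the hole.

```bash
python3 -c "
from bench import robot
print(robot.close_job())"
```

```text
the job is handed in; nothing more can be done
None
```

The lid is home on the salt box: flat, square, knob up, with the pin showing in its hole. It was first laid on the worktop and let go, then re-gripped twice (the first time to turn it for reach), and the job was handed in with about 38 s on the clock.

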